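# Saddle the third bottle on the pair

## Robot

A 6-joint arm with a two-finger parallel gripper is mounted at the origin on a cart in front of the work surface, level with it; the furniture and walls round the work are solid. World frame = base frame: x ahead of the robot, y to its left, z up, the work surface at z = 0. Lengths are in m, angles in rad, forces in N, time in s.
With the tool pointing down it reaches from about 0.4 to 0.825 m from the base axis. Payload 7 kg.
Tool frame: the origin (TCP) lies at the very end of the fingers, on their centre line; the grasp point (between the pads) lies 19 mm behind it; z points along the fingers, y is the line along which they close (so a half turn about z gives the same grasp; the last joint's range is limited). The gripper opens to 88 mm and grips with 3 to 60 N. Pads are 19 mm wide; open, the fingers measure 130 mm over their backs; the gripper's body (78 mm by 193 mm) begins 47 mm behind the grasp point.
Start: joints at [-0.931, 0.359, 0.012, 0, -1.224, -0.288], TCP at [0.233, -0.634, 0.201] pointing down, gripper open.
Joint ranges: [-3.07, 3.07], [-1.43, 2.12], [-1.02, 1.25], [-3.03, 1.67], [-3.05, -0], [-3.03, 3.03]. Speed limits (rad/s): [2.39, 2.39, 3.01, 3.14, 3.14, 3.14].

## Interface

Orientations are given as [roll, pitch, yaw] about the fixed x, y, z axes, in that order (R = Rz(yaw) Ry(pitch) Rx(roll)).
In Python, from station import arm gives the robot as it stands.
- The arm moves only by the tool step_arm, never from a script. Its argument "rows" is a list of rows, each a list of 5 numbers: the shift along the world's x, y, z in m, then the turn about the world's z in rad, then the finger opening in m, from 0 to 0.0876. In form: [[x, y, z, spin, gripper], ...]. A call has 1 to 20 rows; each row is the pose to reach, as a shift and turn from the pose commanded when the call began; what a row does not reach only later rows make up. A row lasts 1/10 s, in which the tool goes at most 50 mm and 8.59 degrees, less where a joint would pass 70% of its speed; a pose out of reach is approached as far as the arm can. A call with a gripper value outside its range is refused whole. The fingers move at their own pace and stop on an object; "newtons" is the grip in N (left out, the last holds). Time passes only in rows, so rows that repeat a pose let the fingers close. It gives the time, the measured TCP pose, the force, the opening and the grip force at its end, in the units of the state.
- arm.get_state(): the state, without advancing time (a new reading comes with each control period).
- arm.grab_frame(name): name is "scene" or "top" or "wrist"; returns a dict with "color" (480x640x3 uint8, blue, green, red), "vfov" (degrees; the focal length in pixels is half the picture's height over the tangent of half this angle, whatever the lens; pixels are square), "cx", "cy" (the principal point, pixels), "k1" (the pictures are not rectified: a ray, as slopes to the right and down, at radius r is drawn at 1 + k1 r^2 times it, then the intrinsics apply), "rvec" (rotation vector, rad) and "tvec" (3), from world to camera coordinates, as OpenCV has them. Camera axes: x right, y down, z forward; pixel columns grow to the right and rows downward; lengths in m; the calibration is good to about 2 mm. A picture is of the moment at which its call begins. There is no depth.
- arm.job_done(): hands the job in; it is judged then, once.
The state is a dict: "t": time; "q": joint angles; "qd": joint speeds; "joint_efforts": joint torques, N m; "eef_pos": TCP position; "ee_rot": TCP orientation; "force": force on the tool from outside, world axes, zero at the start; "moment": the same for the moment, N m; "width": finger opening in m; "gripper_force": force on a finger pad.
Only numpy, scipy, OpenCV 4.12 (cv2) and the standard library are available. Lean on these libraries where they do the work, as an engineer would, in place of code of your own. Each camera call takes 0.05 s, during which the arm holds its last target. There are 200 camera calls.

## Task

Two amber bottles lie side by side in the double bottle cradle, and a third of the same size lies in one of the two single rests (the other holds a much smaller bottle, which is not wanted). Pick up the third large bottle, lay it on top of the pair so that it rests in the groove between them, lengthwise along them and centred on their length, and leave the three lying still as a small pyramid with the lower two still in the cradle. Set it down gently: do not drop it.

Things in the scene. Friction and masses are not known exactly. Their poses are not given: they have to be found in the camera images.
- spare_mid (a point): third large amber bottle, lying in a single rest: round body 55 mm across, 140 mm long, then a 42 mm wide cap (161 mm in all), 0.2 to 0.5 kg. Point on its axis half-way along the 140 mm body (start: 33 mm above the worktop); z axis from foot to cap, level; x, y point anywhere. Grip across the body here. The rest holds it near its ends: the middle 75 mm is open but for bars 4 mm high
- lower_left_mid (a point): lower bottle at the cradle's +y side, loose: same bottle, point and axes as spare_mid, axis 33 mm above the worktop. The lower axes are about 57 mm apart, so the third bottle, saddled, has its axis 47 mm above theirs (80 mm above the worktop); fingers beside it touch the lower bottles if they reach more than 18 mm below its axis there
- lower_right_mid (a point): lower bottle at the cradle's -y side, loose: same bottle, point and axes as lower_left_mid
- cradle: white plastic double bottle cradle, fixed, 114 mm long (x), 123 mm wide (y): two 6 mm thick cross-strips with 14 mm high nubs at the outer ends that keep the pair from rolling apart. Origin at its centre on the worktop, x along the bottles to the caps, z up. Lower bottles' mid points: x = 0, y = +-28, z = 33 mm; the saddled one's mid point belongs at x = 0, y = 0, z = 80 mm
There are look-alikes about, which are no part of the job. Leave any red look-alike of the cradle alone.

How it is judged:
By the outcome, as a careful person would: the job done as asked, in the order asked, and still so for the second after the job is handed in, with the robot touching nothing.
It also fails if it takes over 32 s, if anything falls off the work surface, if the arm or the gripper's body presses on something with over 40 N, if the wrist force passes 120 N, or if a joint passes its speed limit or range.

## Working session

There is one attempt and no reset: what is moved stays moved. The work goes in short steps, Python scripts to look and compute and a tool call to move; the robot and the scene stay as the last step left them, time stands still between calls to the robot, and variables do not carry over. Pictures are saved under pics/ and viewed, at most 10 in all, crops included, and the job is handed in when it is done.

Besides the shell and the picture viewer there is one more tool, called after ">>>" in YAML: its name, and indented under it one key for each argument. step_arm: Moves the arm, as the interface text tells. Its arguments: {"type":"object","properties":{"rows":{"type":"array"},"newtons":{"type":"number"}},"required":["rows"]}

```bash
mkdir -p pics; cat > h.py <<'E'
import numpy as np, cv2, pickle
def K(f):
    fl=240/np.tan(np.radians(f["vfov"])/2); return np.array([[fl,0,f["cx"]],[0,fl,f["cy"]],[0,0,1.]])
def ray(f,uv):
    p=cv2.undistortPoints(np.array(uv,float).reshape(-1,1,2),K(f),np.array([f["k1"],0,0,0,0.]),)[:,0]
    R=cv2.Rodrigues(np.array(f["rvec"],float))[0]; t=np.array(f["tvec"],float).ravel()
    return -R.T@t, np.c_[p,np.ones(len(p))]@R
def onz(f,uv,z):
    c,d=ray(f,uv); return c+d*((z-c[2])/d[:,2])[:,None]
def proj(f,P):
    return cv2.projectPoints(np.array(P,float).reshape(-1,1,3),np.array(f["rvec"],float),np.array(f["tvec"],float),K(f),np.array([f["k1"],0,0,0,0.]))[0][:,0]
E
python3 - <<'E'
from station import arm
import cv2,pickle
for n in("top","scene"):
    f=arm.grab_frame(n);pickle.dump(f,open(n+".pkl","wb"));cv2.imwrite(f"pics/{n}0.png",f["color"]);print(n,f["vfov"],f["cx"],f["cy"],f["k1"],f["rvec"],f["tvec"])
print(arm.get_state())
E
```

```text
top 55.10598606422815 313.9307190400103 241.78648524203376 -0.04590820736805028 [ 2.16384449 -2.21568607  0.11992938] [-0.13232151  0.44706957  0.99578439]
scene 52.691113015284046 309.7015332829125 245.51473211658328 -0.12017485339640974 [ 0.71847206 -2.39667085  1.34092485] [0.27396713 0.20501807 0.5922185 ]
{'t': 0.1, 'q': array([-9.30858208e-01,  3.59297103e-01,  1.11574345e-02, -2.97701839e-04,
       -1.22411325e+00, -2.88090601e-01]), 'qd': array([-0.00055926, -0.0022284 ,  0.00149366,  0.0003891 , -0.001351  ,
        0.00171045]), 'joint_efforts': array([ 4.44035140e-04, -5.84162164e+01,  2.93753707e+01,  7.01552868e+00,
        1.01687363e-02, -7.44219960e-05]), 'eef_pos': array([ 0.2324237 , -0.63321496,  0.20023314]), 'ee_rot': array([ 3.14011657e+00, -1.45543912e-04, -2.78984639e+00]), 'force': array([ 0.22063436, -0.42089822, -0.74664926]), 'moment': array([-0.01030504,  0.03299161,  0.0390633 ]), 'gripper_force': 0.0, 'width': 0.08757232077179379}
```

View pics/top0.png

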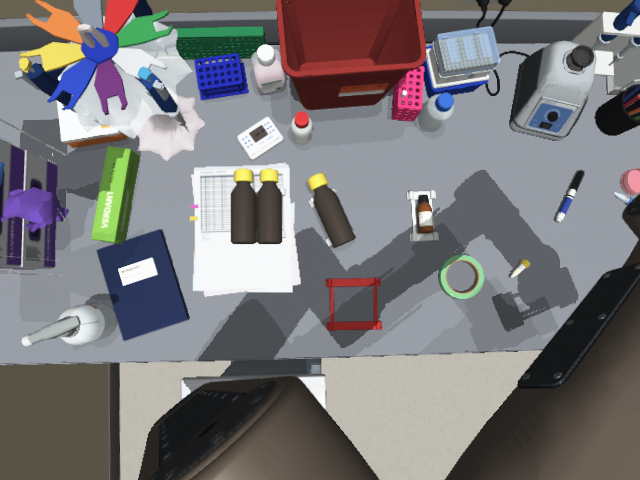

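View pics/scene0.png

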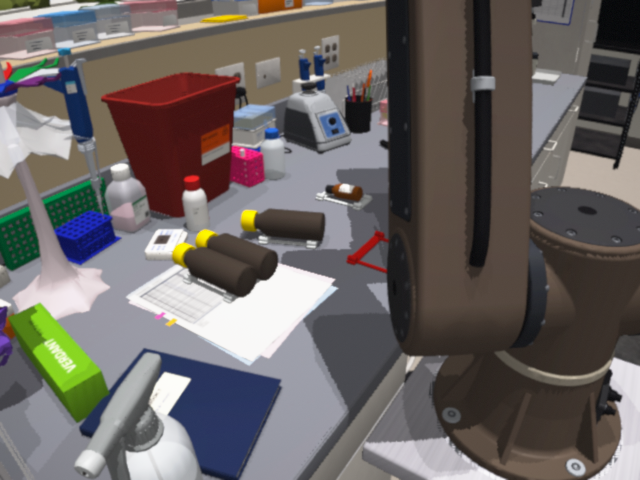

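Top view: the lower pair is at about (243,208) and (268,208) with yellow caps up (+x). The large spare is at about (332,212), cap at (318,182). The small bottle is at (425,213) and the red look-alike frame at (354,303). In the scene view the pair is at about (225,262) and the spare at (283,225).

```bash
cat > m.py <<'E'
from h import *
def comp(f,box,pair=False,z=.033):
    x0,y0,x1,y1=box; im=f["color"].astype(int); b,g,r=im[...,0],im[...,1],im[...,2]
    dark=(im.max(2)<80)&(r>=b+3); yel=(r>130)&(g>100)&(b<90)
    out=[]
    for m in(dark,yel):
        mm=np.zeros(m.shape,np.uint8); mm[y0:y1,x0:x1]=m[y0:y1,x0:x1]*255
        mm=cv2.morphologyEx(mm,cv2.MORPH_OPEN,np.ones((3,3)))
        c=max(cv2.findContours(mm,cv2.RETR_EXTERNAL,cv2.CHAIN_APPROX_NONE)[0],key=cv2.contourArea)
        P=onz(f,c.reshape(-1,2),z)[:,:2]
        rc=cv2.minAreaRect((P*1000).astype(np.float32)); out.append((c,P,rc))
        print(cv2.boundingRect(c),"rect mm",np.round(rc[0],1),np.round(rc[1],1),round(rc[2],1), "corners",np.round(cv2.boxPoints(rc)).tolist())
    return out
E
python3 - <<'E'
from m import *
f=pickle.load(open("top.pkl","rb")); print("cam",ray(f,[[320,240]])[0])
for b in((295,165,365,255),(222,160,256,250),(256,160,290,250),(222,160,290,250)): print(b);comp(f,b)
v=f["color"][150:260,215:375]; cv2.imwrite("pics/c1.png",cv2.resize(v,None,fx=5,fy=5,interpolation=cv2.INTER_CUBIC))
E
```

```text
cam [ 0.35822642 -0.11663878  1.03297432]
(295, 165, 365, 255)
(314, 186, 41, 61) rect mm [ 501.9 -183.3] [135.3  52.9] 22.4 corners [[429.0, -185.0], [449.0, -234.0], [575.0, -182.0], [554.0, -133.0]]
(308, 181, 4, 6) rect mm [ 572.1 -136. ] [12.7  5.6] 16.8 corners [[565.0, -135.0], [567.0, -140.0], [579.0, -137.0], [577.0, -131.0]]
(222, 160, 256, 250)
(231, 182, 25, 62) rect mm [511.   11.2] [ 52.7 135.1] 89.3 corners [[443.0, -14.0], [578.0, -16.0], [579.0, 37.0], [444.0, 38.0]]
(249, 171, 4, 11) rect mm [591.5  -6.2] [ 6.6 22.5] 89.4 corners [[580.0, -9.0], [603.0, -10.0], [603.0, -3.0], [580.0, -3.0]]
(256, 160, 290, 250)
(256, 182, 26, 62) rect mm [509.8 -44.6] [ 54.7 135.2] 89.2 corners [[442.0, -71.0], [577.0, -73.0], [578.0, -18.0], [443.0, -16.0]]
(275, 171, 3, 5) rect mm [597.1 -62.5] [4.4 9. ] 89.0 corners [[593.0, -65.0], [602.0, -65.0], [602.0, -60.0], [593.0, -60.0]]
(222, 160, 290, 250)
(231, 182, 51, 62) rect mm [510.4 -17.1] [109.8 135.2] 88.9 corners [[442.0, -71.0], [577.0, -73.0], [579.0, 37.0], [444.0, 39.0]]
(249, 171, 4, 11) rect mm [591.5  -6.2] [ 6.6 22.5] 89.4 corners [[580.0, -9.0], [603.0, -10.0], [603.0, -3.0], [580.0, -3.0]]
```

View pics/c1.png

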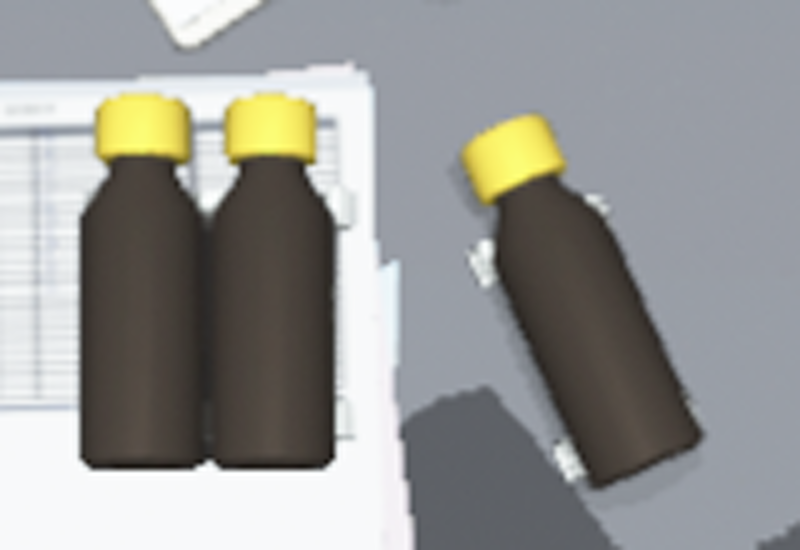

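```bash
python3 - <<'E'
from m import *
f=pickle.load(open("top.pkl","rb"))
c=lambda u,v:[u/5+215-.4,v/5+150-.4]
def p(n,uv,z): print(n,np.round(onz(f,[c(*uv)],z)[0]*1000,1))
for n,u in(("L",143),("R",272)):
    p(n+" foot",(u,468),.008);p(n+" capbase",(u,158),.049);p(n+" captop",(u,94),.054)
p("S foot",(650,464),.008);p("S capbase",(530,188),.049);p("S captop",(507,122),.054)
# spare axis direction: body straight-edge midline
for b in((295,165,365,255),(222,160,256,250),(256,160,290,250)):
    o=comp(f,b); P=o[0][1]*1000; rc=o[0][2]; 
    bx=cv2.boxPoints(rc); e=[bx[1]-bx[0],bx[2]-bx[1]]; d=max(e,key=np.linalg.norm); d/=np.linalg.norm(d); d*=np.sign(d[0]); n=np.array([-d[1],d[0]])
    s=(P-rc[0])@d; w=(P-rc[0])@n
    k=(s>-55)&(s<25); hi=np.polyfit(s[k&(w>0)],w[k&(w>0)],1); lo=np.polyfit(s[k&(w<0)],w[k&(w<0)],1)
    m=(hi+lo)/2; print("dir deg",np.degrees(np.arctan2(d[1],d[0])+np.arctan(m[0])),"width",hi[1]-lo[1],"axis pt",rc[0]+n*m[1])
    P3=[*(rc[0]+n*m[1])/1000,.033]
f=arm_s=pickle.load(open("scene.pkl","rb"))
print(proj(f,[[.5135,.011,.033],[.5135,-.045,.033],[.502,-.183,.033],[.443,.011,.033],[.604,.011,.033]]))
E
```

```text
L foot [445.3  14.7   8. ]
L capbase [576.7   8.   49. ]
L captop [603.7   7.1  54. ]
R foot [444.  -42.8   8. ]
R capbase [575.5 -47.9  49. ]
R captop [602.6 -48.7  54. ]
S foot [ 441.9 -211.9    8. ]
S capbase [ 560.  -159.6   49. ]
S captop [ 588.2 -150.1   54. ]
(314, 186, 41, 61) rect mm [ 501.9 -183.3] [135.3  52.9] 22.4 corners [[429.0, -185.0], [449.0, -234.0], [575.0, -182.0], [554.0, -133.0]]
(308, 181, 4, 6) rect mm [ 572.1 -136. ] [12.7  5.6] 16.8 corners [[565.0, -135.0], [567.0, -140.0], [579.0, -137.0], [577.0, -131.0]]
dir deg 22.46708639897278 width 30.21408961595506 axis pt [ 502.21027909 -184.00293132]
(231, 182, 25, 62) rect mm [511.   11.2] [ 52.7 135.1] 89.3 corners [[443.0, -14.0], [578.0, -16.0], [579.0, 37.0], [444.0, 38.0]]
(249, 171, 4, 11) rect mm [591.5  -6.2] [ 6.6 22.5] 89.4 corners [[580.0, -9.0], [603.0, -10.0], [603.0, -3.0], [580.0, -3.0]]
dir deg -0.6271226572383181 width 52.472054090363315 axis pt [510.98103296  11.13127717]
(256, 182, 26, 62) rect mm [509.8 -44.6] [ 54.7 135.2] 89.2 corners [[442.0, -71.0], [577.0, -73.0], [578.0, -18.0], [443.0, -16.0]]
(275, 171, 3, 5) rect mm [597.1 -62.5] [4.4 9. ] 89.0 corners [[593.0, -65.0], [602.0, -65.0], [602.0, -60.0], [593.0, -60.0]]
dir deg -0.04844384291128386 width 53.425548232354515 axis pt [509.76424098 -44.29131392]
[[216.03008025 268.85284482]
 [237.8121205  253.95589271]
 [288.88731511 223.8388038 ]
 [247.83609105 281.97943288]
 [179.28950712 253.5918399 ]]
```

>>> step_arm:
  rows:
    - [0.02, 0.04, 0, 0, 0.0876]
    - [0.05, 0.08, 0, 0, 0.0876]
    - [0.08, 0.12, 0, 0, 0.0876]
    - [0.105, 0.16, 0, 0, 0.0876]
    - [0.13, 0.2, 0, 0, 0.0876]
    - [0.155, 0.24, 0, 0.01, 0.0876]
    - [0.18, 0.28, 0, 0.02, 0.0876]
    - [0.2, 0.32, 0, 0.03, 0.0876]
    - [0.225, 0.36, 0, 0.03, 0.0876]
    - [0.25, 0.4, 0, 0.03, 0.0876]
    - [0.265, 0.43, 0, 0.03, 0.0876]
    - [0.272, 0.45, 0, 0.03, 0.0876]
    - [0.272, 0.45, 0, 0.03, 0.0876]
    - [0.272, 0.45, 0, 0.03, 0.0876]
    - [0.272, 0.45, 0, 0.03, 0.0876]
    - [0.272, 0.45, 0, 0.03, 0.0876]

```text
t: 1.7
eef_pos: [0.5042, -0.1844, 0.201]
ee_rot: [3.142, -0.0, -2.761]
force: [0.0, 0.2, -0.0]
width: 0.0878
gripper_force: 0.0
```

```bash
python3 - <<'E'
from station import arm
from m import *
f=arm.grab_frame("wrist");pickle.dump(f,open("w1.pkl","wb"));cv2.imwrite("pics/w1.png",f["color"])
s=arm.get_state();print(s["t"],s["eef_pos"],s["ee_rot"],f["vfov"],ray(f,[[320,240]]))
E
```

```text
1.75 [ 0.50420883 -0.18438725  0.2010311 ] [ 3.14155181e+00 -6.68736422e-05 -2.76103990e+00] 61.96787022289461 (array([ 0.44307253, -0.20948186,  0.38334374]), array([[ 0.22700596,  0.07823937, -0.97086136]]))
```

View pics/w1.png

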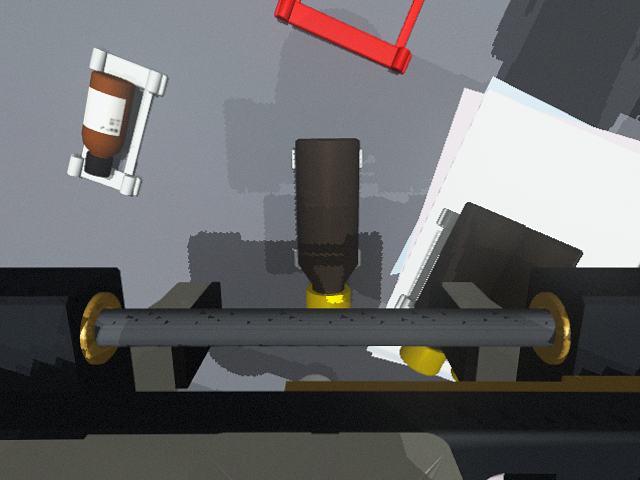

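Wrist view: the spare is upright and nearly aligned with the tool. Its foot edge is at row 138, body columns 296–360, cap base near row 290. The pair is to the right at about (510,245).

```bash
python3 - <<'E'
from m import *
f=pickle.load(open("w1.pkl","rb"));g=f["color"].max(2).astype(int)
print(g[200,285:370].tolist());print(g[130:145,328].tolist())
P=lambda uv,z:np.round(onz(f,uv,z)*1000,1).tolist()
print("foot",P([[327.7,138]],.033),P([[327.7,138]],.055))
print("edges",P([[295.5,150],[359.5,150],[296.5,230],[359.5,230]],.033))
print("capbase",P([[328,288],[328,292]],.05))
# pair foot: corners of the near/far
print("pair foot corners",P([[470,203],[582,250]],.033))
E
```

```text
[129, 129, 128, 129, 126, 127, 126, 132, 127, 130, 125, 76, 34, 41, 42, 41, 38, 40, 47, 46, 51, 48, 53, 54, 56, 53, 57, 60, 59, 55, 59, 62, 60, 62, 61, 61, 60, 61, 63, 67, 64, 66, 64, 67, 65, 59, 65, 64, 59, 61, 60, 59, 62, 61, 63, 60, 60, 62, 61, 61, 57, 55, 62, 51, 55, 54, 55, 53, 48, 46, 49, 46, 47, 49, 116, 133, 130, 130, 130, 124, 127, 130, 128, 127, 128]
[137, 137, 136, 137, 137, 138, 140, 142, 87, 52, 54, 75, 74, 70, 75]
foot [[439.9, -208.0, 33.0]] [[440.1, -208.1, 55.0]]
edges [[459.2, -229.8, 33.0], [439.0, -179.1, 33.0], [524.2, -204.2, 33.0], [503.2, -151.8, 33.0]]
capbase [[559.1, -159.9, 50.0], [562.6, -158.5, 50.0]]
pair foot corners [[444.7, -71.0, 33.0], [445.6, 42.3, 33.0]]
```

>>> step_arm:
  rows:
    - [0.001, 0.0025, -0.03, 0.009, 0.0876]
    - [0.001, 0.0025, -0.07, 0.009, 0.0876]
    - [0.001, 0.0025, -0.11, 0.009, 0.0876]
    - [0.001, 0.0025, -0.14, 0.009, 0.0876]
    - [0.001, 0.0025, -0.16, 0.009, 0.0876]
    - [0.001, 0.0025, -0.175, 0.009, 0.0876]
    - [0.001, 0.0025, -0.183, 0.009, 0.0876]
    - [0.001, 0.0025, -0.183, 0.009, 0.0876]
    - [0.001, 0.0025, -0.183, 0.009, 0.0876]

```text
t: 2.65
eef_pos: [0.506, -0.1815, 0.0186]
ee_rot: [-3.141, 0.001, -2.751]
force: [1.2, -0.2, -0.1]
width: 0.0872
gripper_force: 0.0
```

>>> step_arm:
  newtons: 25
  rows:
    - [0, 0, 0, 0, 0.065]
    - [0, 0, 0, 0, 0.058]
    - [0, 0, 0, 0, 0.05]
    - [0, 0, 0, 0, 0.045]
    - [0, 0, 0, 0, 0.045]
    - [0, 0, 0, 0, 0.045]
    - [0, 0, 0, 0, 0.045]
    - [0, 0, 0, 0, 0.045]

```text
t: 3.45
eef_pos: [0.5057, -0.1812, 0.0181]
ee_rot: [-3.142, 0.0, -2.751]
force: [0.6, -0.5, 0.2]
width: 0.0486
gripper_force: 23.1
```

>>> step_arm:
  rows:
    - [0, 0, 0.005, 0, 0.045]
    - [0, 0, 0.015, 0, 0.045]
    - [0, 0, 0.03, 0, 0.045]
    - [0, 0, 0.03, 0, 0.045]

```text
t: 3.85
eef_pos: [0.507, -0.1813, 0.0502]
ee_rot: [-3.14, 0.003, -2.75]
force: [-0.7, 0.0, -4.4]
width: 0.0487
gripper_force: 22.3
```

```bash
python3 - <<'E'
from station import arm
from m import *
f=arm.grab_frame("wrist");pickle.dump(f,open("w2.pkl","wb"))
g=arm.grab_frame("scene")
v=np.hstack([f["color"][60:400,200:480],cv2.resize(g["color"][170:310,150:350],None,fx=2.43,fy=2.43)[:340]]);cv2.imwrite("pics/w2.png",v);print(v.shape)
print(arm.get_state())
E
```

```text
(340, 766, 3)
{'t': 3.95, 'q': array([ 2.11572363e-02,  2.86119442e-01, -4.87681828e-01, -3.46995918e-04,
       -7.96055127e-01, -1.20117262e+00]), 'qd': array([-0.00028852,  0.01602559, -0.01233645, -0.00475914,  0.00344452,
        0.00046352]), 'joint_efforts': array([ 3.77407554e-02, -4.83831632e+01,  2.42337477e+01,  6.04667678e+00,
       -7.59846345e-02,  1.43439542e-03]), 'eef_pos': array([ 0.50566077, -0.18104286,  0.04836322]), 'ee_rot': array([-3.14148453e+00,  9.66084779e-04, -2.75105427e+00]), 'force': array([-0.20998881, -0.34307599, -5.4559479 ]), 'moment': array([0.04459635, 0.11330184, 0.02962763]), 'gripper_force': 22.23954861983657, 'width': 0.04889343923042637}
```

View pics/w2.png

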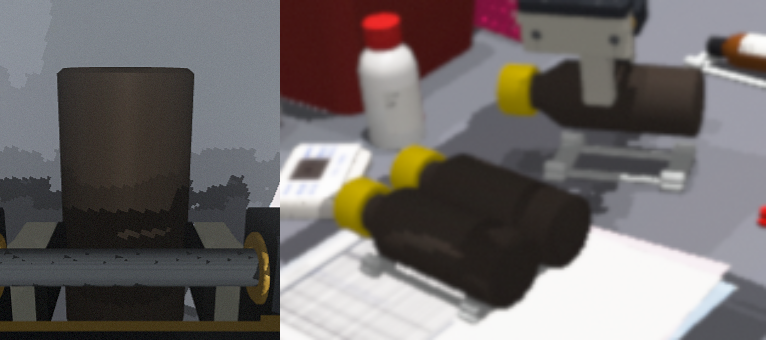

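Lifted clear, hanging level in the grip. The width of 49 mm is odd for a 55 mm body, so I'll check the bottle's height relative to the fingers.

```bash
python3 - <<'E'
from station import arm
from m import *
g=arm.grab_frame("scene");f=pickle.load(open("w2.pkl","rb"))
s=arm.get_state();p=s["eef_pos"];y=s["ee_rot"][2]+np.pi;a=np.array([np.cos(y),np.sin(y),0]);n=np.array([-a[1],a[0],0])
print(p,s["width"])
v=cv2.resize(g["color"][190:265,225:345],None,fx=6.5,fy=6.5,interpolation=cv2.INTER_CUBIC)
def dots(P,col):
    for q in proj(g,P): cv2.circle(v,tuple(int(k) for k in ((q-[225,190]+.5)*6.5)),3,col,-1)
th=np.linspace(0,6.28,24)
for dz,c in((.015,(0,255,0)),(.008,(255,0,255))):
    ax=p+[0,0,dz]
    dots([ax-.070*a+.0275*(np.cos(t)*n+np.sin(t)*np.array([0,0,1])) for t in th],c)
dots([p+.0275*n+.0095*a,p+.0275*n-.0095*a,p+.04*n+.0095*a,p+.04*n-.0095*a],(0,255,255))
cv2.imwrite("pics/s3.png",v)
P=lambda z,uv:np.round(onz(f,uv,z)*1000,1).tolist()
print("foot",P(.063,[[325.5,128]]), "edges",P(.063,[[258,150],[393,150]]), p-.07*a)
E
```

```text
[ 0.50521616 -0.18104245  0.04786276] 0.04873218650468865
foot [[441.2, -208.7, 63.0]] edges [[459.9, -231.1, 63.0], [438.7, -179.6, 63.0]] [ 0.44048807 -0.20769343  0.04786276]
```

View pics/s3.png

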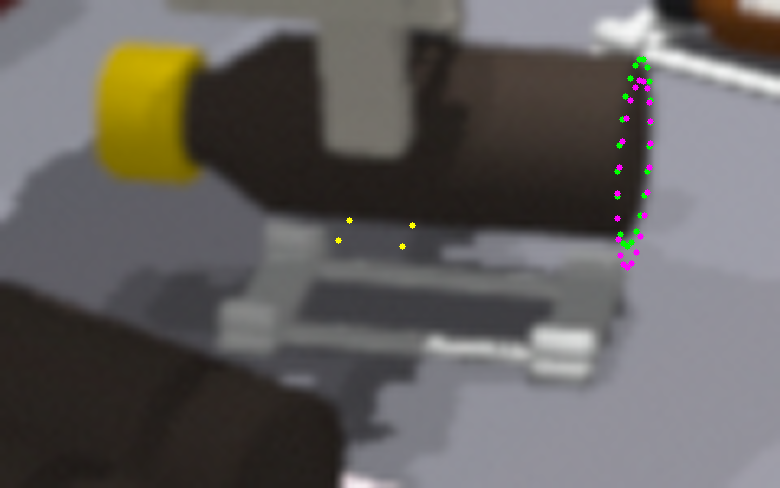

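>>> step_arm:
  rows:
    - [0, 0, 0.01, 0, 0.045]
    - [0, 0, 0.03, 0, 0.045]
    - [0, 0, 0.05, 0, 0.045]
    - [0.001, 0.01, 0.065, -0.02, 0.045]
    - [0.002, 0.025, 0.07, -0.06, 0.045]
    - [0.003, 0.045, 0.07, -0.11, 0.045]
    - [0.004, 0.065, 0.07, -0.16, 0.045]
    - [0.005, 0.085, 0.07, -0.21, 0.045]
    - [0.006, 0.105, 0.07, -0.26, 0.045]
    - [0.007, 0.125, 0.07, -0.31, 0.045]
    - [0.008, 0.143, 0.07, -0.35, 0.045]
    - [0.008, 0.155, 0.07, -0.38, 0.045]
    - [0.008, 0.162, 0.07, -0.395, 0.045]
    - [0.008, 0.165, 0.07, -0.4, 0.045]
    - [0.008, 0.165, 0.07, -0.4, 0.045]
    - [0.008, 0.165, 0.07, -0.4, 0.045]
    - [0.008, 0.165, 0.07, -0.4, 0.045]

```text
t: 5.7
eef_pos: [0.5135, -0.0166, 0.118]
ee_rot: [-3.142, -0.0, 3.132]
force: [-0.9, 0.1, -3.9]
width: 0.0486
gripper_force: 22.2
```

```bash
python3 - <<'E'
from station import arm
from m import *
F={n:arm.grab_frame(n) for n in("scene","wrist")};pickle.dump(F,open("F4.pkl","wb"))
s=arm.get_state();print(s["t"],s["eef_pos"],s["ee_rot"],s["force"],s["moment"],s["width"])
g=F["scene"]["color"][170:310,140:340];g=cv2.resize(g,None,fx=3.4,fy=3.4,interpolation=cv2.INTER_CUBIC)
g=(255*(g/255.)**.55).astype(np.uint8)
w=F["wrist"]["color"]; w=(255*(w/255.)**.55).astype(np.uint8)
cv2.imwrite("pics/s4.png",g);cv2.imwrite("pics/w4.png",w)
E
```

```text
5.8 [ 0.51349698 -0.01658966  0.11803623] [-3.14154077e+00 -1.25796300e-04  3.13190155e+00] [ 0.0782369  -0.19035943 -4.21353041] [-0.06168323 -0.02107694  0.041266  ] 0.04880654062841472
```

View pics/s4.png

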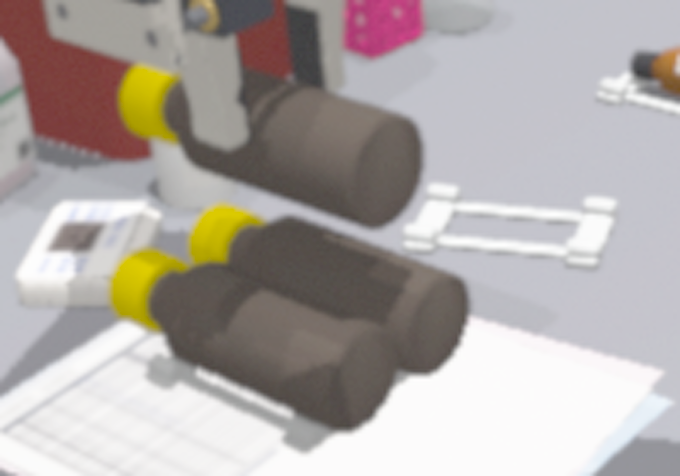

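View pics/w4.png

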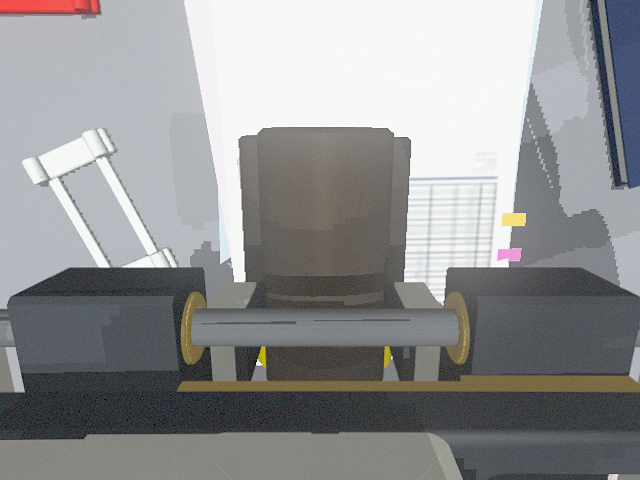

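Scene view: the bottle hangs level above the pair, caps all the same way. Wrist view: the held bottle spans columns 258–393 with its foot at row 128. The pair's outer edges are at columns 239 and 411, foot at row ~137.

```bash
python3 - <<'E'
from m import *
F=pickle.load(open("F4.pkl","rb"));f=F["wrist"];b,g,r=[f["color"][...,i].astype(int) for i in range(3)]
mx=f["color"].max(2).astype(int)
P=lambda z,uv:np.round(onz(f,uv,z)*1000,1).tolist()
rows=[];L=[];R=[]
for v in range(150,240,15):
    x=np.where((mx[v]<70)&(np.arange(640)>225)&(np.arange(640)<425))[0]; L.append([x[0]-.5,v]);R.append([x[-1]+.5,v]);
print(L,R); print("pair L",P(.033,L));print("pair R",P(.033,R))
for c in(250,320,400): print(c,mx[122:145,c].tolist())
print("row150",mx[150,234:268].tolist(),mx[150,385:416].tolist())
for z in(.133,.136): print("held foot",P(z,[[325.5,127.5]]),"edges",P(z,[[257.5,150],[394,150]]))
print("pair foot",P(.033,[[250,136],[402,137]]),"cam",ray(f,[[0,0]])[0])
E
```

```text
[[np.float64(239.5), 150], [np.float64(239.5), 165], [np.float64(240.5), 180], [np.float64(241.5), 195], [np.float64(242.5), 210], [np.float64(242.5), 225]] [[np.float64(410.5), 150], [np.float64(409.5), 165], [np.float64(408.5), 180], [np.float64(407.5), 195], [np.float64(407.5), 210], [np.float64(406.5), 225]]
pair L [[452.8, -71.8, 33.0], [462.4, -72.5, 33.0], [472.1, -72.4, 33.0], [482.1, -72.4, 33.0], [492.2, -72.3, 33.0], [502.6, -73.0, 33.0]]
pair R [[453.9, 39.4, 33.0], [463.5, 39.2, 33.0], [473.2, 39.0, 33.0], [483.2, 38.7, 33.0], [493.3, 39.2, 33.0], [503.7, 38.9, 33.0]]
250 [243, 243, 241, 242, 242, 243, 242, 242, 242, 243, 242, 244, 255, 96, 68, 82, 80, 78, 76, 77, 79, 79, 78]
320 [242, 242, 242, 245, 255, 63, 67, 74, 72, 71, 81, 85, 88, 86, 88, 82, 84, 83, 83, 79, 86, 84, 83]
400 [243, 243, 243, 244, 244, 243, 243, 242, 243, 242, 242, 243, 245, 245, 255, 56, 70, 73, 81, 77, 84, 78, 80]
row150 [242, 242, 241, 243, 253, 128, 60, 67, 71, 68, 73, 74, 74, 75, 73, 76, 77, 77, 74, 74, 81, 79, 81, 71, 63, 67, 66, 68, 69, 68, 69, 60, 65, 71] [63, 69, 70, 63, 67, 63, 68, 60, 69, 73, 81, 76, 79, 75, 81, 77, 78, 73, 78, 73, 73, 69, 65, 68, 62, 50, 227, 248, 243, 243, 242]
held foot [[442.4, -16.0, 133.0]] edges [[450.9, -43.8, 133.0], [451.5, 11.8, 133.0]]
held foot [[442.5, -16.0, 136.0]] edges [[450.9, -43.3, 136.0], [451.4, 11.3, 136.0]]
pair foot [[444.1, -64.5, 33.0], [445.7, 33.6, 33.0]] cam [ 0.44762923 -0.01637002  0.30038457]
```

>>> step_arm:
  rows:
    - [0.002, -0.0005, -0.01, 0, 0.045]
    - [0.0025, -0.0005, -0.025, 0, 0.045]
    - [0.0025, -0.0005, -0.037, 0, 0.045]
    - [0.0025, -0.0005, -0.045, 0, 0.045]
    - [0.0025, -0.0005, -0.047, 0, 0.045]
    - [0.0025, -0.0005, -0.048, 0, 0.045]
    - [0.0025, -0.0005, -0.049, 0, 0.045]
    - [0.0025, -0.0005, -0.049, 0, 0.045]
    - [0.0025, -0.0005, -0.049, 0, 0.045]

```text
t: 6.7
eef_pos: [0.5163, -0.0166, 0.0695]
ee_rot: [3.141, 0.001, 3.132]
force: [-0.4, -0.3, -4.0]
width: 0.0486
gripper_force: 22.3
```

>>> step_arm:
  rows:
    - [0, 0, -0.001, 0, 0.045]
    - [0, 0, -0.002, 0, 0.045]
    - [0, 0, -0.002, 0, 0.045]
    - [0, 0, -0.002, 0, 0.045]

```text
t: 7.1
eef_pos: [0.516, -0.0166, 0.067]
ee_rot: [-3.142, -0.0, 3.132]
force: [-0.2, 0.5, -4.2]
width: 0.0486
gripper_force: 22.2
```

>>> step_arm:
  rows:
    - [0, 0, -0.0005, 0, 0.045]
    - [0, 0, -0.001, 0, 0.045]
    - [0, 0, -0.001, 0, 0.045]
    - [0, 0, -0.001, 0, 0.045]

```text
t: 7.5
eef_pos: [0.516, -0.0166, 0.066]
ee_rot: [-3.142, -0.0, 3.132]
force: [0.4, -0.2, -3.5]
width: 0.0485
gripper_force: 22.2
```

>>> step_arm:
  rows:
    - [0, 0, -0.0005, 0, 0.045]
    - [0, 0, -0.001, 0, 0.045]
    - [0, 0, -0.001, 0, 0.045]
    - [0, 0, -0.001, 0, 0.045]

```text
t: 7.9
eef_pos: [0.5161, -0.0167, 0.0651]
ee_rot: [-3.142, 0.0, 3.132]
force: [0.1, -0.1, -2.9]
width: 0.0485
gripper_force: 22.5
```

>>> step_arm:
  rows:
    - [0, 0, -0.0005, 0, 0.045]
    - [0, 0, -0.0005, 0, 0.045]
    - [0, 0, -0.0005, 0, 0.045]

```text
t: 8.2
eef_pos: [0.5163, -0.0167, 0.0649]
ee_rot: [-3.142, 0.0, 3.133]
force: [-0.6, -1.3, 2.3]
width: 0.049
gripper_force: 23.5
```

>>> step_arm:
  rows:
    - [0, 0, -0.0005, 0, 0.045]
    - [0, 0, -0.0005, 0, 0.045]
    - [0, 0, -0.0005, 0, 0.045]

```text
t: 8.5
eef_pos: [0.5164, -0.0168, 0.0647]
ee_rot: [-3.141, 0.001, 3.133]
force: [-2.5, -2.6, 6.8]
width: 0.0484
gripper_force: 24.3
```

>>> step_arm:
  newtons: 10
  rows:
    - [0, 0, 0.0005, 0, 0.045]
    - [0, 0, 0.0005, 0, 0.045]

```text
t: 8.7
eef_pos: [0.5163, -0.0167, 0.0649]
ee_rot: [-3.142, 0.001, 3.133]
force: [-1.7, -1.4, 3.5]
width: 0.0495
gripper_force: 10.0
```

>>> step_arm:
  rows:
    - [0, 0, 0, 0, 0.047]
    - [0, 0, 0, 0, 0.049]
    - [0, 0, 0, 0, 0.051]
    - [0, 0, 0, 0, 0.054]
    - [0, 0, 0, 0, 0.058]
    - [0, 0, 0, 0, 0.064]
    - [0, 0, 0, 0, 0.07]
    - [0, 0, 0, 0, 0.076]
    - [0, 0, 0, 0, 0.076]

```text
t: 9.6
eef_pos: [0.5161, -0.0166, 0.0645]
ee_rot: [3.142, -0.0, 3.132]
force: [0.5, -0.3, -0.4]
width: 0.0756
gripper_force: 0.0
```

>>> step_arm:
  rows:
    - [0, 0, 0.003, 0, 0.076]
    - [0, 0, 0.01, 0, 0.076]
    - [0, 0, 0.025, 0, 0.076]
    - [0, 0, 0.05, 0, 0.076]
    - [0, 0, 0.08, 0, 0.076]
    - [0, 0, 0.12, 0, 0.076]
    - [0, 0, 0.15, 0, 0.076]
    - [0, 0, 0.15, 0, 0.076]
    - [0, 0, 0.15, 0, 0.076]

```text
t: 10.5
eef_pos: [0.5163, -0.0165, 0.2157]
ee_rot: [3.141, 0.002, 3.132]
force: [0.5, 0.4, -1.0]
width: 0.0761
gripper_force: 0.0
```

```bash
python3 - <<'E'
from station import arm
from m import *
f=arm.grab_frame("wrist");g=arm.grab_frame("scene");pickle.dump((f,g),open("F5.pkl","wb"))
s=arm.get_state();print(s["t"],s["eef_pos"],s["force"])
a=cv2.resize(g["color"][190:310,150:300],(400,320));b=cv2.resize(f["color"],(400,320))
v=np.hstack([a,b]);v=(255*(v/255.)**.55).astype(np.uint8);cv2.imwrite("pics/e5.png",v)
E
```

```text
10.6 [ 0.51540782 -0.01672823  0.21394773] [0.6920313  0.95482118 0.57015176]
```

View pics/e5.png

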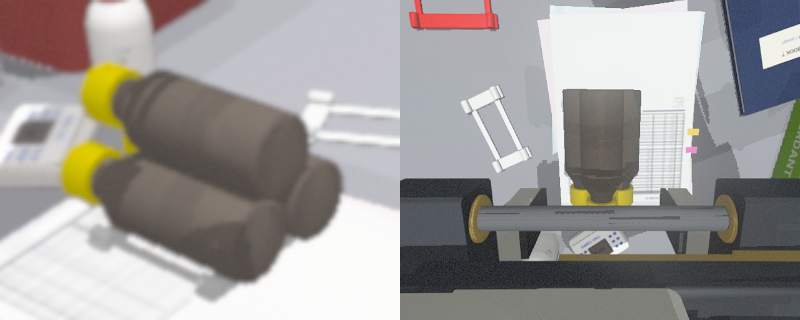

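The pyramid stands: scene shows the third bottle in the groove, and in the wrist view the feet are in line near (602,90). Next I check centring and stillness, then hand in.

```bash
python3 - <<'E'
from station import arm
from m import *
f=pickle.load(open("F5.pkl","rb"))[0]; f2=arm.grab_frame("wrist")
a,b=[x["color"].max(2).astype(int) for x in(f,f2)]
print("changed px",(abs(a-b)[100:270,240:400]>40).sum())
ed=lambda c:100+np.argmax(b[100:200,c]<110)
cols=range(264,384,6);E=[ed(c) for c in cols];print(list(zip(cols,map(int,E))))
P=lambda z,uv:np.round(onz(f2,uv,z)*1000,1).tolist()
print("top foot",P(.08,[[322,ed(322)]]),"pair foot",P(.033,[[275,ed(275)],[370,ed(370)]]))
E
```

```text
changed px 932
[(264, 135), (270, 135), (276, 135), (282, 135), (288, 135), (294, 135), (300, 135), (306, 135), (312, 135), (318, 136), (324, 136), (330, 136), (336, 136), (342, 136), (348, 136), (354, 136), (360, 136), (366, 136), (372, 136), (378, 136)]
top foot [[445.7, -18.5, 80.0]] pair foot [[443.9, -60.0, 33.0], [445.5, 23.3, 33.0]]
```

```bash
python3 - <<'E'
from station import arm
from m import *
a=pickle.load(open("F5.pkl","rb"))[1]["color"].astype(int);b=arm.grab_frame("scene")["color"].astype(int)
n=(abs(a-b).max(2)[220:310,160:290]>40).sum();print(n,arm.get_state()["force"])
if n<40: print(arm.job_done())
E
```

```text
0 [-0.97019355 -0.24290124 -0.24781303]
the job is handed in; nothing more can be done
None
```

The third bottle now lies in the groove on top of the pair, still and with its foot within about 1 mm of theirs, and I handed the job in after about 11 s of the 32 s allowed.

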